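Rank the reagent bottles on the solvent tray

ROBOT

A 6-joint arm with a two-finger parallel gripper is mounted at the origin on the work surface. World frame = base frame: x ahead of the robot, y to its left, z up, the work surface at z = 0. Lengths are in m, angles in rad, forces in N, time in s.
With the tool pointing down it reaches from about 0.25 to 0.8 m from the base axis. Payload 3.9 kg.
Tool frame: the origin (TCP) lies on the centre line of the jaws, within the pads' length; the fingertips stand 17 mm ahead of it and the grasp point (between the pads) lies 2 mm behind it (robot.tip_extent is the distance from the TCP to the fingertips, in m); z points along the fingers, y is the direction in which the jaws open and shut (so a half turn about z gives the same grasp; the last joint's range is limited). The gripper opens to 85 mm and grips with 20 to 120 N. Pads are 22 mm wide; open, the fingers measure 114 mm over their backs; the gripper's body (76 mm by 85 mm) begins 54 mm behind the grasp point. The pads swing forward as they close: fully open they stand 13 mm farther back than shut.
Start: joints at [-1.179, 0.26, -0.138, 1.173, 0, 1.571], TCP at [0.2, -0.485, 0.248] pointing down, gripper open.
Joint ranges: [-2.78, 2.78], [-0.83, 1.72], [-1.28, 1.37], [-1.9, 2.12], [-1.57, 1.48], [-3.14, 3.14]. Speed limits (rad/s): [2.57, 2.57, 3.14, 3.14, 3.14, 3.14].

INTERFACE

Orientations are given as a unit quaternion [w, x, y, z].
In Python, from workcell import robot gives the robot as it stands.
- The arm moves only by the tool move_arm, never from a script. Its arguments are lists of equal length, an entry for each row: "dp": the shift along the tool's x, y, z in m, a list of three; "angular": the turn, a rotation vector about the tool's x, y, z in degrees, a list of three. In form: {"dp": [[dx, dy, dz], ...], "angular": [[rx, ry, rz], ...]}. A call has 1 to 20 rows; each row shifts and turns the pose as measured when the row begins, along the tool's axes as they then stand; what a row does not reach is not made up. A row lasts 1/10 s, in which the tool goes at most 50 mm and 8.59 degrees, less where a joint would pass 70% of its speed; a pose out of reach is approached as far as the arm can. A call with a gripper value outside its range is refused whole. "hand" is the opening, from 0 (shut) to 1 (fully open), set as the call begins (left out, the last holds). The fingers move at their own pace and stop on an object; "grip_force" is the grip in N (left out, the last holds). Time passes only in rows, so rows that do not move let the fingers close. It gives the time, the measured TCP pose, the force and the opening at its end, in the units of the state.
- robot.get_state(): the state, without advancing time (a new reading comes with each control period).
- robot.camera(name): name is "scene" or "top" or "wrist"; returns (picture, depth): 400x640x3 uint8, red, green, blue; 400x640 float32, m along the optical axis (not along the pixel's ray), 0 where there is no reading.
- robot.camera_info(name): a dict with "fx", "fy", "cx", "cy" (pixels), "extrinsics" (4x4, takes a point from camera to world coordinates). Camera axes: x right, y down, z forward; pixel columns grow to the right and rows downward; lengths in m; the calibration is good to about 2 mm. A picture is of the moment at which its call begins: read the wrist's pose just before it. camera_info takes no time and is no camera call; for the wrist camera it gives the pose at the moment of the call.
- robot.hand_in(): hands the job in, once; it reports no verdict.
Trained networks look in the newest picture that a camera, given by its name, has taken for a name from the list of things; names that differ only in an ending like _2 or _b are one class to them, and where a whole thing is asked for, a point or a joint stands for the part that bears it (a point fixed in the world has none). Each returns a list of dicts, best first, with "score" (0 to 1); they miss things now and then, are a little off and sometimes report something else, mostly with a low value. They report only what shows in the picture. A call takes as long as a camera call.
- robot.trace(camera, name): "mask" (400x640 bool, what is visible of it) and "location" ([column, row] in pixels, amid what is visible of it).
The state is a dict: "clock": time; "joint_positions": joint angles; "joint_vel": joint speeds; "tau": joint torques, N m; "ee_pos": TCP position; "tool_rot": TCP orientation; "wrist_force": force on the tool from outside, world axes, zero at the start; "moment": the same for the moment, N m; "finger_gap": opening from 0.0 (shut) to 1.0 (fully open).
Only numpy, scipy, OpenCV 4.12 (cv2) and the standard library are available. Lean on these libraries where they do the work, as an engineer would, in place of code of your own. Each camera call takes 0.05 s, during which the arm holds its last target. There are 200 camera calls.

TASK

Get the solvent tray ready: stand the four amber reagent bottles on its four round pads in order of height, the tallest on the pad next to the tray's carrying handle and the shortest at the far end. Each bottle stands upright in the middle of its own pad; set the bottles down gently, without dropping one or knocking one over.

Things in the scene. Friction and masses are not known exactly. Their poses are not given: they have to be found in the camera images.
- bottle_large: Loose amber glass reagent bottle with a plain white label and a white cylindrical screw cap, the tallest of the four: 142 mm tall over all, body 62 mm in diameter, about 360 g. The cap is 38 mm in diameter and is the top 26 mm; below it 4 mm of slightly narrower neck, then a sloping shoulder. Best picked from above by the cap. Origin: centre of its underside; z is up along the bottle.
- bottle_medium: Loose amber glass reagent bottle with a plain white label and a white cylindrical screw cap, second tallest of the four: 120 mm tall over all, body 50 mm in diameter, about 220 g. The cap is 33 mm in diameter and is the top 26 mm; below it 4 mm of slightly narrower neck, then a sloping shoulder. Best picked from above by the cap. Origin: centre of its underside; z is up along the bottle.
- bottle_small: Loose amber glass reagent bottle with a plain white label and a white cylindrical screw cap, third tallest of the four: 100 mm tall over all, body 40 mm in diameter, about 130 g. The cap is 28 mm in diameter and is the top 26 mm; below it 4 mm of slightly narrower neck, then a sloping shoulder. Best picked from above by the cap. Origin: centre of its underside; z is up along the bottle.
- bottle_tiny: Loose amber glass reagent bottle with a plain white label and a white cylindrical screw cap, the shortest of the four: 80 mm tall over all, body 33 mm in diameter, about 80 g. The cap is 24 mm in diameter and is the top 26 mm; below it 4 mm of slightly narrower neck, then a sloping shoulder. Best picked from above by the cap. Origin: centre of its underside; z is up along the bottle.
- pad0: Round flat dark rubber pad on the tray, 66 mm in diameter, 3 mm thick, fixed. One of a straight row of four alike, 80 mm from centre to centre, numbered 0 to 3 from the tray's left (+y) end to its right (-y) end. Origin: centre of its underside, so its top, on which a bottle stands, is 3 mm higher (9 mm above the bench).
- pad1: Round flat dark rubber pad on the tray, 66 mm in diameter, 3 mm thick, fixed. One of a straight row of four alike, 80 mm from centre to centre, numbered 0 to 3 from the tray's left (+y) end to its right (-y) end. Origin: centre of its underside, so its top, on which a bottle stands, is 3 mm higher (9 mm above the bench).
- pad2: Round flat dark rubber pad on the tray, 66 mm in diameter, 3 mm thick, fixed. One of a straight row of four alike, 80 mm from centre to centre, numbered 0 to 3 from the tray's left (+y) end to its right (-y) end. Origin: centre of its underside, so its top, on which a bottle stands, is 3 mm higher (9 mm above the bench).
- pad3: Round flat dark rubber pad on the tray, 66 mm in diameter, 3 mm thick, fixed. One of a straight row of four alike, 80 mm from centre to centre, numbered 0 to 3 from the tray's left (+y) end to its right (-y) end. Origin: centre of its underside, so its top, on which a bottle stands, is 3 mm higher (9 mm above the bench).
- handle: The tray's carrying handle: a steel arch with a blue round grip, across the tray at one end, standing up 61 mm from the tray, 94 mm long across the tray and 20 mm wide along it, fixed. It may be at either end of the row, next to pad0 or next to pad3, its centre line 63 mm beyond the centre of that pad; the other end has only a white bar 6 mm high. Origin: centre of its underside.
- tray: Flat white tray plate, 100 x 400 x 6 mm, fixed on the bench beyond the bottles. Origin: centre of its underside; y runs along the row from pad3 to pad0. Three loose bits of labware up to 32 mm tall stand among the bottles; nothing else near bottles or pads is taller than 20 mm, save bottles and handle. Bottles start at least 130 mm apart, centre to centre.

How it is judged:
At the end, for the whole second after the job is handed in: Counting from the pad next to the handle, the bottles stand in the order 142, 120, 100, 80 mm, each with its centre within 12 mm of its pad's centre, its underside on the pad's top (within 4 mm), upright within 0.08 rad, at rest (((horizontal distance between handle and pad0 below 0.1 m and horizontal distance between bottle_large and pad0 below 0.012 m and z of bottle_large in the frame of pad0 between -0.001 and 0.007 m and horizontal distance between bottle_medium and pad1 below 0.012 m and z of bottle_medium in the frame of pad1 between -0.001 and 0.007 m and horizontal distance between bottle_small and pad2 below 0.012 m and z of bottle_small in the frame of pad2 between -0.001 and 0.007 m and horizontal distance between bottle_tiny and pad3 below 0.012 m and z of bottle_tiny in the frame of pad3 between -0.001 and 0.007 m) or (horizontal distance between handle and pad3 below 0.1 m and horizontal distance between bottle_large and pad3 below 0.012 m and z of bottle_large in the frame of pad3 between -0.001 and 0.007 m and horizontal distance between bottle_medium and pad2 below 0.012 m and z of bottle_medium in the frame of pad2 between -0.001 and 0.007 m and horizontal distance between bottle_small and pad1 below 0.012 m and z of bottle_small in the frame of pad1 between -0.001 and 0.007 m and horizontal distance between bottle_tiny and pad0 below 0.012 m and z of bottle_tiny in the frame of pad0 between -0.001 and 0.007 m)) and angle between each of bottle_large, bottle_medium, bottle_small, bottle_tiny's own z axis and vertical below 0.08 rad and linear speed of each of bottle_large, bottle_medium, bottle_small, bottle_tiny below 0.02 m/s and angular speed of each of bottle_large, bottle_medium, bottle_small, bottle_tiny below 0.3 rad/s); the robot touches nothing.
It fails at once if a bottle is tipped over (leans more than 0.6 rad) (angle between any of bottle_large, bottle_medium, bottle_small, bottle_tiny's own z axis and vertical above 0.6 rad).
It fails at once if a bottle is dropped (falls free of the fingers by more than about 25 mm, at over 0.7 m/s) ((linear speed of bottle_large above 0.7 m/s and contact force between the fingers and bottle_large below 0.01 N) or (linear speed of bottle_medium above 0.7 m/s and contact force between the fingers and bottle_medium below 0.01 N) or (linear speed of bottle_small above 0.7 m/s and contact force between the fingers and bottle_small below 0.01 N) or (linear speed of bottle_tiny above 0.7 m/s and contact force between the fingers and bottle_tiny below 0.01 N)).
It also fails if it takes over 120 s, if anything falls off the work surface, if the arm or the gripper's body presses on something with over 40 N, if the wrist force passes 120 N, or if a joint passes its speed limit or range.

## Working session

There is one attempt and no reset: what is moved stays moved. The work goes in short steps, Python scripts to look and compute and a tool call to move; the robot and the scene stay as the last step left them, time stands still between calls to the robot, and variables do not carry over. Pictures are saved under pics/ and viewed, about 12 in all and at most 16, crops included, and the job is handed in when it is done.

Besides the shell and the picture viewer there is one more tool, called after "Request:" by a JSON object that holds its "method" and its "body". move_arm: Moves the arm, as the interface text tells. Its arguments: {"type":"object","properties":{"dp":{"type":"array","items":{"type":"array","items":{"type":"number"}}},"angular":{"type":"array","items":{"type":"array","items":{"type":"number"}}},"hand":{"type":"number"},"grip_force":{"type":"number"}},"required":["dp","angular"]}

```bash
mkdir -p pics; cat > h.py <<'E'
import numpy as np, cv2
from workcell import robot
def cloud(name,d,ci=None):
    ci=ci or robot.camera_info(name); v,u=np.mgrid[0:400,0:640]
    P=np.stack([(u-ci['cx'])/ci['fx']*d,(v-ci['cy'])/ci['fy']*d,d],-1)
    T=np.array(ci['extrinsics']); return P@T[:3,:3].T+T[:3,3]
def save(n,im): cv2.imwrite('pics/'+n+'.png',im[:,:,::-1])
E
python3 - <<'E'
from h import *
s=robot.get_state();print(s)
for c in('top','scene'):
    im,d=robot.camera(c);save(c+'0',im);P=cloud(c,d)
    print(c,np.round(robot.camera_info(c)['extrinsics'],3).tolist())
    for n in('bottle_large','bottle_medium','bottle_small','bottle_tiny','pad0','handle','tray'):
        for r in robot.trace(c,n)[:5]:
            m=r['mask']&(d>0);Q=P[m]
            if len(Q)<5: print(n,'few');continue
            zt=np.percentile(Q[:,2],97);T=Q[Q[:,2]>zt-.006]
            print(n,round(r['score'],2),np.round(r['location']),'ztop',zt.round(4),'ctr',((T.min(0)+T.max(0))/2).round(4),'ext',np.ptp(T,axis=0).round(3),'med',np.median(Q,0).round(4))
E
```

```text
{'clock': 0.0, 'joint_positions': array([-1.17901313e+00,  2.60655816e-01, -1.39406467e-01,  1.17268192e+00,
       -3.26737617e-06,  1.57079599e+00]), 'joint_vel': array([ 0.00029956, -0.00037396, -0.00087136, -0.00049436, -0.00085007,
       -0.00056584]), 'tau': array([-4.60487627e-04, -4.05680716e+01,  2.53920007e+01,  1.86516711e-02,
       -1.65647396e-05,  1.03294951e-05]), 'ee_pos': array([ 0.20021171, -0.48461132,  0.2474655 ]), 'tool_rot': array([-9.54995565e-04,  9.80874019e-01,  1.94641232e-01, -1.91171206e-04]), 'wrist_force': array([ 0.73002888, -0.29616323, -1.28199898]), 'moment': array([-0.0016541 , -0.01324998, -0.0168291 ]), 'finger_gap': 1.0010090177496704}
top [[0.135, -0.971, 0.198, 0.369], [-0.991, -0.131, 0.03, -0.013], [-0.003, -0.2, -0.98, 0.909], [0.0, 0.0, 0.0, 1.0]]
bottle_large 0.96 [469. 259.] ztop 0.1425 ctr [ 0.4634 -0.3125  0.1408] ext [0.037 0.038 0.008] med [ 0.459  -0.2974  0.1008]
bottle_medium 0.62 [155. 245.] ztop 0.1204 ctr [0.4014 0.3186 0.1183] ext [0.03  0.033 0.008] med [0.4    0.3059 0.0821]
bottle_small 0.78 [361. 261.] ztop 0.1012 ctr [
[... 1611 characters left out ...]
1157 0.0402]
pad0 0.82 [384. 236.] ztop 0.0097 ctr [0.6682 0.1254 0.0075] ext [0.067 0.065 0.007] med [0.67   0.1246 0.0075]
pad0 0.62 [344. 237.] ztop 0.0097 ctr [0.6608 0.0465 0.0071] ext [0.069 0.066 0.007] med [0.6641 0.045  0.0073]
pad0 0.57 [272. 240.] ztop 0.0096 ctr [ 0.6494 -0.1148  0.0071] ext [0.07  0.065 0.006] med [ 0.6521 -0.1154  0.0073]
handle 0.89 [412. 230.] ztop 0.0658 ctr [0.6789 0.1868 0.0634] ext [0.073 0.02  0.007] med [0.6791 0.1852 0.0232]
handle 0.63 [379. 234.] ztop 0.0097 ctr [0.6694 0.1248 0.0076] ext [0.064 0.063 0.007] med [0.6704 0.1245 0.0076]
tray 0.63 [322. 245.] ztop 0.0071 ctr [ 0.6585 -0.0026  0.0055] ext [0.133 0.388 0.009] med [ 0.6762 -0.0085  0.0044]
```

```bash
cat > go.py <<'E'
import sys
from h import *
from scipy.spatial.transform import Rotation as Ro
# usage: go.py x,y,z ... : tool-frame shifts between waypoints, tool x along the row, tool y ~ +x world
r=np.array([.078,.997,0]); r/=np.linalg.norm(r); z=np.array([0,0,-1.]); G=np.stack([r,np.cross(z,r),z],1)
s=robot.get_state(); q=s['tool_rot']; R=Ro.from_quat(np.r_[q[1:],q[0]])
p=s['ee_pos']; print('t',s['clock'],'p',p.round(4),'F',s['wrist_force'].round(1),'gap',round(s['finger_gap'],3))
print('turn deg',np.rad2deg((R.inv()*Ro.from_matrix(G)).as_rotvec()).round(1))
for w in sys.argv[1:]:
    w=np.array(eval(w)); print(w,'dp',(G.T@(w-p)).round(4)); p=w
E
python3 go.py .30,-.45,.25 .465,-.312,.20 .465,-.312,.132
```

```text
t 0.8 p [ 0.2005 -0.4852  0.2483] F [ 0.2 -0.   0.5] gap 1.001
turn deg [  0.   -0.  -63.1]
[ 0.3  -0.45  0.25] dp [ 0.0429  0.0965 -0.0017]
[ 0.465 -0.312  0.2  ] dp [0.1504 0.1537 0.05  ]
[ 0.465 -0.312  0.132] dp [0.    0.    0.068]
```

View pics/top0.png

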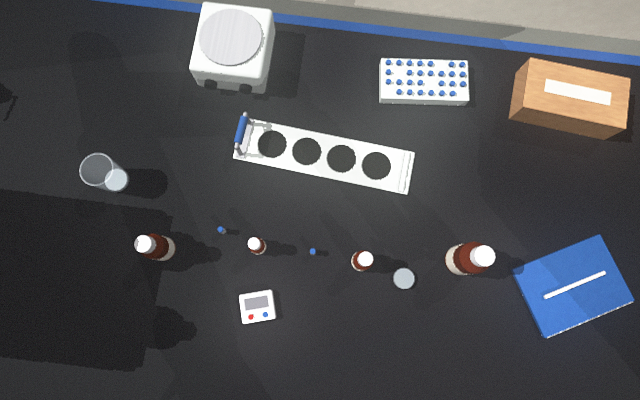

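The top view shows the handle at the left (+y) end of the tray, near (243,133), so pad0 at (272,143) takes the large bottle. The bottle caps at (484,257), (145,243), (364,260) and (257,244) match the network detections. First I turn the tool to line up with the tray.

Request:
{"method": "move_arm", "body": {"dp": [[0,0,0],[0,0,0],[0,0,0],[0,0,0],[0,0,0],[0,0,0],[0,0,0],[0,0,0],[0,0,0],[0,0,0]], "angular": [[0,0,-7.9],[0,0,-7.9],[0,0,-7.9],[0,0,-7.9],[0,0,-7.9],[0,0,-7.9],[0,0,-7.9],[0,0,-7.8],[0,0,0],[0,0,0]], "hand": 1, "grip_force": 40}}

```text
clock: 1.8
ee_pos: [0.2005, -0.4853, 0.2485]
tool_rot: [0.0, 0.72, 0.694, -0.0]
wrist_force: [0.8, 0.9, -0.1]
finger_gap: 1.001
```

```bash
python3 go.py .465,-.312,.22
```

```text
t 1.8 p [ 0.2005 -0.4853  0.2485] F [ 0.8  0.9 -0.1] gap 1.001
turn deg [0.  0.  2.4]
[ 0.465 -0.312  0.22 ] dp [0.1934 0.2502 0.0285]
```

Request:
{"method": "move_arm", "body": {"dp": [[0.01,0.01,0],[0.02,0.026,0.003],[0.02,0.026,0.003],[0.02,0.026,0.003],[0.02,0.026,0.003],[0.02,0.026,0.003],[0.02,0.026,0.003],[0.02,0.026,0.003],[0.02,0.026,0.003],[0.02,0.026,0.003],[0,0,0],[0,0,0]], "angular": [[0,0,2.4],[0,0,0],[0,0,0],[0,0,0],[0,0,0],[0,0,0],[0,0,0],[0,0,0],[0,0,0],[0,0,0],[0,0,0],[0,0,0]]}}

```text
clock: 3.0
ee_pos: [0.4712, -0.3141, 0.2204]
tool_rot: [0.002, 0.746, 0.666, -0.001]
wrist_force: [-0.2, -0.3, -0.2]
finger_gap: 1.0
```

```bash
python3 go.py .465,-.312,.20 .465,-.312,.132
```

```text
t 3.0 p [ 0.4712 -0.3141  0.2204] F [-0.2 -0.3 -0.2] gap 1.0
turn deg [ 0.1  0.2 -2. ]
[ 0.465 -0.312  0.2  ] dp [ 0.0016 -0.0063  0.0204]
[ 0.465 -0.312  0.132] dp [0.    0.    0.068]
```

Request:
{"method": "move_arm", "body": {"dp": [[0.0015,-0.006,0],[0,0,0],[0,0,0]], "angular": [[0,0.2,-2],[0,0,0],[0,0,0]]}}

```text
clock: 3.3
ee_pos: [0.4638, -0.3129, 0.2205]
tool_rot: [0.001, 0.736, 0.677, 0.0]
wrist_force: [0.4, -1.0, -0.5]
finger_gap: 0.998
```

```bash
cat > cap.py <<'E'
from h import *
import sys
n,H=sys.argv[1],float(sys.argv[2]); off=float(sys.argv[3]) if len(sys.argv)>3 else 0
for c in('wrist','top'):
    ci=robot.camera_info(c);im,d=robot.camera(c);P=cloud(c,d,ci)
    save(c+'_'+n+('_p' if off else ''),im)
    for r in robot.trace(c,n)[:2]:
        T=P[r['mask']&(d>0)&(abs(P[...,2]-H-off)<.005)]
        if len(T)>9: print(c,round(r['score'],2),'cap',((T.min(0)+T.max(0))/2).round(4),'circ',[round(float(v),4) for v in cv2.minEnclosingCircle(T[:,:2].astype(np.float32))[0]],'ext',np.ptp(T,axis=0).round(3),'z',np.median(T[:,2]).round(4))
E
python3 cap.py bottle_large .142;python3 go.py .465,-.312,.20 .465,-.312,.132
```

```text
wrist 0.76 cap [ 0.4636 -0.3121  0.1401] circ [0.4636, -0.3123] ext [0.037 0.036 0.006] z 0.1412
top 0.58 cap [ 0.4638 -0.3125  0.1409] circ [0.4635, -0.3121] ext [0.037 0.037 0.008] z 0.1408
t 3.5 p [ 0.4642 -0.3127  0.2205] F [-0.4  0.7  0.7] gap 1.002
turn deg [ 0.1  0.  -0.2]
[ 0.465 -0.312  0.2  ] dp [0.0008 0.0008 0.0205]
[ 0.465 -0.312  0.132] dp [0.    0.    0.068]
```

Request:
{"method": "move_arm", "body": {"dp": [[0,0,0.015],[0,0,0.015],[0,0,0.015],[0,0,0.015],[0,0,0.015],[0,0,0.01],[0,0,0.004],[0,0,0]], "angular": [[0,0,0],[0,0,0],[0,0,0],[0,0,0],[0,0,0],[0,0,0],[0,0,0],[0,0,0]]}}

```text
clock: 4.3
ee_pos: [0.4656, -0.3152, 0.1299]
tool_rot: [0.003, 0.737, 0.676, 0.001]
wrist_force: [-0.3, 0.1, -0.5]
finger_gap: 0.999
```

Request:
{"method": "move_arm", "body": {"dp": [[0,0,0],[0,0,0],[0,0,0],[0,0,0],[0,0,0],[0,0,0],[0,0,0],[0,0,0]], "angular": [[0,0,0],[0,0,0],[0,0,0],[0,0,0],[0,0,0],[0,0,0],[0,0,0],[0,0,0]], "hand": 0, "grip_force": 40}}

```text
clock: 5.1
ee_pos: [0.4659, -0.3158, 0.1319]
tool_rot: [0.004, 0.737, 0.676, 0.001]
wrist_force: [0.2, -0.5, -0.9]
finger_gap: 0.428
```

```bash
python3 go.py .464,-.312,.25 .55,.126,.25 .6675,.126,.25
```

```text
t 5.1 p [ 0.4659 -0.3158  0.1319] F [ 0.2 -0.5 -0.9] gap 0.428
turn deg [ 0.4  0.3 -0.5]
[ 0.464 -0.312  0.25 ] dp [ 0.0037 -0.0022 -0.1181]
[0.55  0.126 0.25 ] dp [0.4434 0.0516 0.    ]
[0.6675 0.126  0.25  ] dp [0.0092 0.1171 0.    ]
```

Request:
{"method": "move_arm", "body": {"dp": [[0,0,-0.005],[0,0,-0.01],[0,0,-0.015],[0,0,-0.02],[0,0,-0.02],[0,0,-0.02],[0,0,-0.02],[0,0,-0.005],[0,0,0]], "angular": [[0,0,0],[0,0,0],[0,0,0],[0,0,0],[0,0,0],[0,0,0],[0,0,0],[0,0,0],[0,0,0]]}}

```text
clock: 6.0
ee_pos: [0.4641, -0.3138, 0.2526]
tool_rot: [0.002, 0.737, 0.676, 0.001]
wrist_force: [-1.0, 0.7, -4.2]
finger_gap: 0.432
```

Request:
{"method": "move_arm", "body": {"dp": [[0.01,0.002,0],[0.02,0.002,0],[0.025,0.003,0],[0.025,0.003,0],[0.025,0.003,0],[0.025,0.003,0],[0.025,0.003,0],[0.025,0.003,0],[0.025,0.003,0],[0.025,0.003,0],[0.025,0.003,0],[0.025,0.003,0],[0.025,0.003,0],[0.025,0.003,0],[0.025,0.003,0],[0.025,0.003,0],[0.025,0.003,0],[0.025,0.003,0],[0.015,0.001,0],[0.005,0,0]], "angular": [[0,0,0],[0,0,0],[0,0,0],[0,0,0],[0,0,0],[0,0,0],[0,0,0],[0,0,0],[0,0,0],[0,0,0],[0,0,0],[0,0,0],[0,0,0],[0,0,0],[0,0,0],[0,0,0],[0,0,0],[0,0,0],[0,0,0],[0,0,0]]}}

```text
clock: 8.0
ee_pos: [0.5415, 0.1618, 0.2275]
tool_rot: [-0.017, 0.736, 0.677, -0.012]
wrist_force: [-0.3, -1.0, -3.7]
finger_gap: 0.427
```

```bash
python3 go.py .6675,.126,.25 .6675,.126,.16
```

```text
t 8.0 p [0.5415 0.1618 0.2275] F [-0.3 -1.  -3.7] gap 0.427
turn deg [-2.4 -0.4 -0.3]
[0.6675 0.126  0.25  ] dp [-0.0258  0.1284 -0.0225]
[0.6675 0.126  0.16  ] dp [0.   0.   0.09]
```

Request:
{"method": "move_arm", "body": {"dp": [[-0.003,0.01,-0.004],[-0.004,0.015,-0.004],[-0.004,0.018,-0.004],[-0.004,0.018,-0.004],[-0.004,0.018,0],[-0.004,0.018,0],[-0.003,0.015,0],[-0.002,0.01,0],[0,0.004,0],[0,0,0],[0,0,0]], "angular": [[-0.5,0,0],[-0.5,0,0],[-0.5,-0.2,0],[-0.5,-0.2,0],[-0.4,0,0],[0,0,0],[0,0,0],[0,0,0],[0,0,0],[0,0,0],[0,0,0]]}}

```text
clock: 9.1
ee_pos: [0.6701, 0.1061, 0.2411]
tool_rot: [0.004, 0.74, 0.673, -0.004]
wrist_force: [0.1, 1.1, -3.9]
finger_gap: 0.437
```

```bash
python3 go.py .6675,.1225,.16
```

```text
t 9.1 p [0.6701 0.1061 0.2411] F [ 0.1  1.1 -3.9] gap 0.437
turn deg [ 0.   0.7 -1. ]
[0.6675 0.1225 0.16  ] dp [ 0.0161 -0.0038  0.0811]
```

Request:
{"method": "move_arm", "body": {"dp": [[0.008,-0.002,0.01],[0.007,-0.002,0.015],[0,0,0.015],[0,0,0.015],[0,0,0.01],[0,0,0.004],[0,0,0],[0,0,0]], "angular": [[-0.2,0.2,-0.5],[-0.2,0.2,-0.5],[0,0,0],[0,0,0],[0,0,0],[0,0,0],[0,0,0],[0,0,0]]}}

```text
clock: 9.9
ee_pos: [0.6642, 0.1211, 0.1725]
tool_rot: [0.005, 0.734, 0.68, 0.001]
wrist_force: [-0.0, -0.1, -2.5]
finger_gap: 0.428
```

```bash
python3 go.py .6675,.1225,.141
```

```text
t 9.9 p [0.6642 0.1211 0.1725] F [-0.  -0.1 -2.5] gap 0.428
turn deg [0.5 0.3 0.1]
[0.6675 0.1225 0.141 ] dp [0.0016 0.0032 0.0315]
```

Request:
{"method": "move_arm", "body": {"dp": [[0.0015,0.003,0.006],[0,0,0.008],[0,0,0.007],[0,0,0.004],[0,0,0.001],[0,0,0],[0,0,0]], "angular": [[0,0,0],[0,0,0],[0,0,0],[0,0,0],[0,0,0],[0,0,0],[0,0,0]]}}

```text
clock: 10.6
ee_pos: [0.669, 0.1224, 0.1457]
tool_rot: [0.005, 0.734, 0.68, 0.002]
wrist_force: [0.4, 0.2, -3.6]
finger_gap: 0.433
```

```bash
python3 go.py .6675,.1225,.141
```

```text
t 10.6 p [0.669  0.1224 0.1457] F [ 0.4  0.2 -3.6] gap 0.433
turn deg [0.6 0.3 0.1]
[0.6675 0.1225 0.141 ] dp [-0.     -0.0015  0.0047]
```

Request:
{"method": "move_arm", "body": {"dp": [[0,-0.0012,0.003],[0,0,0.0015],[0,0,0.001],[0,0,0]], "angular": [[0,0,0],[0,0,0],[0,0,0],[0,0,0]]}}

```text
clock: 11.0
ee_pos: [0.6684, 0.1226, 0.141]
tool_rot: [0.006, 0.734, 0.68, 0.003]
wrist_force: [0.3, -1.2, -4.7]
finger_gap: 0.431
```

Request:
{"method": "move_arm", "body": {"dp": [[0,0,0.001],[0,0,0]], "angular": [[0,0,0],[0,0,0]]}}

```text
clock: 11.2
ee_pos: [0.6685, 0.1227, 0.141]
tool_rot: [0.006, 0.734, 0.68, 0.003]
wrist_force: [0.9, -0.2, -3.9]
finger_gap: 0.436
```

Request:
{"method": "move_arm", "body": {"dp": [[0,0,0.0015],[0,0,0.001],[0,0,0]], "angular": [[0,0,0],[0,0,0],[0,0,0]]}}

```text
clock: 11.5
ee_pos: [0.6686, 0.123, 0.1408]
tool_rot: [0.006, 0.734, 0.68, 0.004]
wrist_force: [-0.4, -0.1, -3.1]
finger_gap: 0.434
```

Request:
{"method": "move_arm", "body": {"dp": [[0,0,0.003],[0,0,0.002],[0,0,0]], "angular": [[0,0,0],[0,0,0],[0,0,0]]}}

```text
clock: 11.8
ee_pos: [0.6687, 0.1233, 0.1409]
tool_rot: [0.007, 0.733, 0.68, 0.006]
wrist_force: [0.3, -0.0, -4.0]
finger_gap: 0.435
```

```bash
python3 - <<'E'
from h import *
im,d=robot.camera('scene');save('s1',cv2.resize(im[120:300,260:520],None,fx=3,fy=3))
s=robot.get_state()
for k in('joint_positions','tau','wrist_force','moment','ee_pos'):print(k,s[k].round(3))
E
python3 go.py
```

```text
joint_positions [ 0.185  0.567  0.068  1.054 -0.005  1.832]
tau [ 5.1000e-02 -5.8509e+01  2.5834e+01 -5.0000e-02  3.0000e-03 -0.0000e+00]
wrist_force [ 0.253 -0.078 -3.519]
moment [-0.005  0.031  0.011]
ee_pos [0.669 0.123 0.141]
t 11.85 p [0.6689 0.1234 0.1408] F [ 0.3 -0.1 -3.5] gap 0.432
turn deg [1.1 0.  0.1]
```

View pics/s1.png

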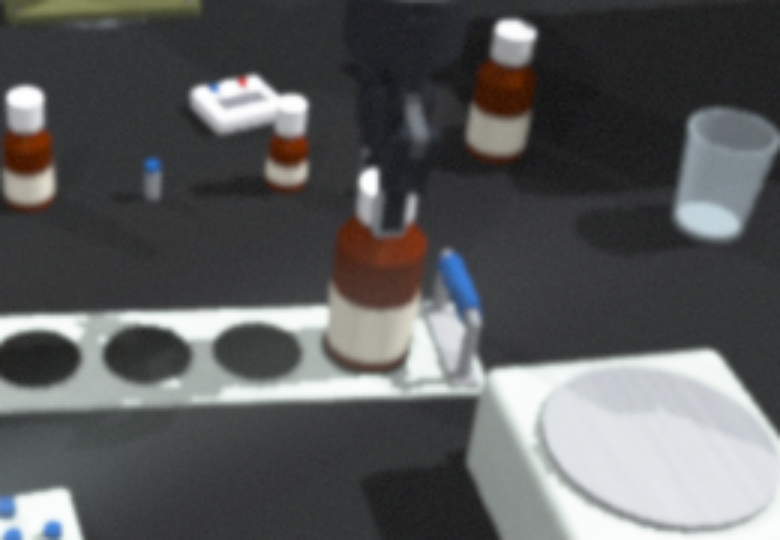

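Request:
{"method": "move_arm", "body": {"dp": [[0,0,0.005]], "angular": [[-0.6,0.3,0]]}}

```text
clock: 11.95
ee_pos: [0.6688, 0.1242, 0.1402]
tool_rot: [0.009, 0.733, 0.68, 0.013]
wrist_force: [-18.0, -0.5, 46.8]
finger_gap: 0.432
```

Request:
{"method": "move_arm", "body": {"dp": [[0,0,-0.001],[0,0,0]], "angular": [[0,0,0],[0,0,0]]}}

```text
clock: 12.15
ee_pos: [0.669, 0.1242, 0.1424]
tool_rot: [0.009, 0.733, 0.68, 0.014]
wrist_force: [0.0, 0.2, -3.3]
finger_gap: 0.432
```

```bash
python3 go.py
```

```text
t 12.15 p [0.669  0.1242 0.1424] F [ 0.   0.2 -3.3] gap 0.432
turn deg [ 1.9 -0.4  0.2]
```

Request:
{"method": "move_arm", "body": {"dp": [[0,0,-0.001],[0,0,0],[0,0,0]], "angular": [[0.8,-0.4,0],[0.7,-0.3,0],[0,0,0]]}}

```text
clock: 12.45
ee_pos: [0.6687, 0.124, 0.141]
tool_rot: [0.003, 0.733, 0.68, -0.002]
wrist_force: [-1.6, 0.2, 4.1]
finger_gap: 0.431
```

Request:
{"method": "move_arm", "body": {"dp": [[0,0,0.002],[0,0,0]], "angular": [[0,0,0],[0,0,0]]}}

```text
clock: 12.65
ee_pos: [0.6693, 0.1244, 0.1413]
tool_rot: [0.003, 0.733, 0.68, -0.001]
wrist_force: [-0.3, 0.3, -2.9]
finger_gap: 0.431
```

```bash
python3 go.py
```

```text
t 12.65 p [0.6693 0.1244 0.1413] F [-0.3  0.3 -2.9] gap 0.431
turn deg [0.1 0.3 0.2]
```

Seated. I open the fingers in steps and then rise.

Request:
{"method": "move_arm", "body": {"dp": [[0,0,0],[0,0,0],[0,0,0],[0,0,0]], "angular": [[0,0,0],[0,0,0],[0,0,0],[0,0,0]], "hand": 0.6}}

```text
clock: 13.05
ee_pos: [0.671, 0.1246, 0.1412]
tool_rot: [0.004, 0.733, 0.68, -0.0]
wrist_force: [0.6, -0.0, 0.6]
finger_gap: 0.605
```

Request:
{"method": "move_arm", "body": {"dp": [[0,0,0],[0,0,0],[0,0,0],[0,0,-0.01],[0,0,-0.02],[0,0,-0.02],[0,0,-0.02],[0,0,-0.01],[0,0,0]], "angular": [[0,0,0],[0,0,0],[0,0,0],[0,0,0],[0,0,0],[0,0,0],[0,0,0],[0,0,0],[0,0,0]], "hand": 1}}

```text
clock: 13.95
ee_pos: [0.6705, 0.125, 0.2263]
tool_rot: [0.004, 0.733, 0.68, -0.0]
wrist_force: [0.7, 0.1, 0.6]
finger_gap: 0.999
```

```bash
python3 cap.py bottle_large .142 .009; python3 go.py .56,.126,.22 .402,.3185,.22 .402,.3185,.11
```

```text
wrist 0.81 cap [0.6663 0.1277 0.1491] circ [0.6664, 0.1278] ext [0.037 0.038 0.006] z 0.1502
top 0.67 cap [0.6666 0.117  0.1499] circ [0.6666, 0.1211] ext [0.034 0.016 0.006] z 0.15
t 14.15 p [0.6689 0.1247 0.223 ] F [ 0.1  0.6 -0.2] gap 0.997
turn deg [-0.   0.4  0.1]
[0.56  0.126 0.22 ] dp [-0.0072 -0.1087  0.003 ]
[0.402  0.3185 0.22  ] dp [ 0.1796 -0.1725  0.    ]
[0.402  0.3185 0.11  ] dp [0.   0.   0.11]
```

Request:
{"method": "move_arm", "body": {"dp": [[0.008,-0.012,0],[0.012,-0.02,0],[0.014,-0.023,0],[0.014,-0.023,0],[0.014,-0.023,0],[0.014,-0.023,0],[0.014,-0.023,0],[0.014,-0.023,0],[0.014,-0.023,0],[0.014,-0.023,0],[0.012,-0.02,0],[0.01,-0.015,0],[0.006,-0.01,0],[0,0,0],[0,0,0]], "angular": [[0,0,0],[0,0,0],[0,0,0],[0,0,0],[0,0,0],[0,0,0],[0,0,0],[0,0,0],[0,0,0],[0,0,0],[0,0,0],[0,0,0],[0,0,0],[0,0,0],[0,0,0]]}}

```text
clock: 15.65
ee_pos: [0.4024, 0.3048, 0.2051]
tool_rot: [-0.002, 0.734, 0.679, -0.018]
wrist_force: [-0.7, 0.1, 0.1]
finger_gap: 1.001
```

```bash
python3 go.py .4014,.3186,.20 .4014,.3186,.11
```

```text
t 15.65 p [0.4024 0.3048 0.2051] F [-0.7  0.1  0.1] gap 1.001
turn deg [-1.6  1.3  0. ]
[0.4014 0.3186 0.2   ] dp [ 0.0137 -0.0021  0.0051]
[0.4014 0.3186 0.11  ] dp [0.   0.   0.09]
```

Request:
{"method": "move_arm", "body": {"dp": [[0.006,-0.001,0],[0.006,-0.001,0],[0.001,0,0],[0,0,0],[0,0,0]], "angular": [[-0.8,0.6,0],[-0.8,0.6,0],[0,0,0],[0,0,0],[0,0,0]]}}

```text
clock: 16.15
ee_pos: [0.4036, 0.3177, 0.2046]
tool_rot: [0.002, 0.735, 0.678, 0.001]
wrist_force: [-0.3, -0.1, -1.0]
finger_gap: 0.997
```

```bash
python3 cap.py bottle_medium .12; python3 go.py .4014,.3186,.11
```

```text
wrist 0.55 cap [0.4023 0.3207 0.1185] circ [0.4022, 0.3207] ext [0.032 0.032 0.007] z 0.1192
top 0.77 cap [0.4022 0.3186 0.1188] circ [0.4025, 0.3191] ext [0.031 0.031 0.007] z 0.1186
t 16.35 p [0.4035 0.3177 0.2045] F [0.9 0.3 0.3] gap 0.997
turn deg [ 0.2  0.  -0.2]
[0.4014 0.3186 0.11  ] dp [ 0.0007 -0.0022  0.0945]
```

Request:
{"method": "move_arm", "body": {"dp": [[0.002,-0.001,0.01],[0.002,0,0.015],[0,0,0.015],[0,0,0.015],[0,0,0.015],[0,0,0.012],[0,0,0.007],[0,0,0.003],[0,0,0]], "angular": [[0,0,0],[0,0,0],[0,0,0],[0,0,0],[0,0,0],[0,0,0],[0,0,0],[0,0,0],[0,0,0]]}}

```text
clock: 17.25
ee_pos: [0.4022, 0.3219, 0.1049]
tool_rot: [0.001, 0.735, 0.678, 0.0]
wrist_force: [-0.4, 0.7, 0.3]
finger_gap: 1.004
```

```bash
python3 go.py .4022,.3197,.11
```

```text
t 17.25 p [0.4022 0.3219 0.1049] F [-0.4  0.7  0.3] gap 1.004
turn deg [ 0.1  0.1 -0.2]
[0.4022 0.3197 0.11  ] dp [-0.0022  0.0002 -0.0051]
```

Request:
{"method": "move_arm", "body": {"dp": [[-0.002,0,-0.005],[0,0,0]], "angular": [[0,0,0],[0,0,0]]}}

```text
clock: 17.45
ee_pos: [0.4024, 0.3202, 0.111]
tool_rot: [0.001, 0.735, 0.678, 0.001]
wrist_force: [0.1, 0.4, 0.0]
finger_gap: 1.0
```

Request:
{"method": "move_arm", "body": {"dp": [[0,0,0],[0,0,0],[0,0,0],[0,0,0],[0,0,0],[0,0,0],[0,0,0],[0,0,0]], "angular": [[0,0,0],[0,0,0],[0,0,0],[0,0,0],[0,0,0],[0,0,0],[0,0,0],[0,0,0]], "hand": 0}}

```text
clock: 18.25
ee_pos: [0.4033, 0.3211, 0.113]
tool_rot: [0.001, 0.735, 0.678, 0.002]
wrist_force: [0.5, 0.5, 0.6]
finger_gap: 0.372
```

```bash
python3 go.py .4022,.32,.20 .55,.046,.20 .661,.046,.20 .661,.046,.14
```

```text
t 18.25 p [0.4033 0.3211 0.113 ] F [0.5 0.5 0.6] gap 0.372
turn deg [ 0.3 -0.1 -0.2]
[0.4022 0.32   0.2   ] dp [-0.0011 -0.001  -0.087 ]
[0.55  0.046 0.2  ] dp [-0.2616  0.1687  0.    ]
[0.661 0.046 0.2  ] dp [0.0087 0.1107 0.    ]
[0.661 0.046 0.14 ] dp [0.   0.   0.06]
```

Request:
{"method": "move_arm", "body": {"dp": [[0,0,-0.005],[0,0,-0.01],[0,0,-0.015],[0,0,-0.02],[0,0,-0.02],[0,0,-0.015],[0,0,-0.005],[0,0,0]], "angular": [[0,0,0],[0,0,0],[0,0,0],[0,0,0],[0,0,0],[0,0,0],[0,0,0],[0,0,0]]}}

```text
clock: 19.05
ee_pos: [0.4014, 0.3196, 0.2077]
tool_rot: [0.001, 0.735, 0.678, 0.0]
wrist_force: [0.0, -0.8, -2.6]
finger_gap: 0.373
```

Request:
{"method": "move_arm", "body": {"dp": [[-0.01,0.006,0],[-0.016,0.01,0],[-0.02,0.013,0],[-0.02,0.013,0],[-0.02,0.013,0],[-0.02,0.013,0],[-0.02,0.013,0],[-0.02,0.013,0],[-0.02,0.013,0],[-0.02,0.013,0],[-0.02,0.013,0],[-0.016,0.01,0],[-0.012,0.008,0],[-0.006,0.004,0],[0,0,0],[0,0,0]], "angular": [[0,0,0],[0,0,0],[0,0,0],[0,0,0],[0,0,0],[0,0,0],[0,0,0],[0,0,0],[0,0,0],[0,0,0],[0,0,0],[0,0,0],[0,0,0],[0,0,0],[0,0,0],[0,0,0]]}}

```text
clock: 20.65
ee_pos: [0.5334, 0.0446, 0.1936]
tool_rot: [-0.003, 0.736, 0.677, -0.014]
wrist_force: [-0.8, 1.0, -1.7]
finger_gap: 0.37
```

```bash
python3 go.py .661,.0465,.19 .661,.0465,.135
```

```text
t 20.65 p [0.5334 0.0446 0.1936] F [-0.8  1.  -1.7] gap 0.37
turn deg [-1.3  0.9 -0.3]
[0.661  0.0465 0.19  ] dp [0.0119 0.127  0.0036]
[0.661  0.0465 0.135 ] dp [0.    0.    0.055]
```

Request:
{"method": "move_arm", "body": {"dp": [[0.001,0.01,0],[0.001,0.015,0],[0.001,0.018,0],[0.001,0.018,0],[0.001,0.018,0],[0.001,0.017,0],[0.001,0.012,0],[0.001,0.008,0],[0,0.004,0],[0,0,0],[0,0,0]], "angular": [[-0.4,0.3,0],[-0.4,0.3,0],[-0.4,0.2,0],[-0.4,0.2,0],[0,0,0],[0,0,0],[0,0,0],[0,0,0],[0,0,0],[0,0,0],[0,0,0]]}}

```text
clock: 21.75
ee_pos: [0.6652, 0.0495, 0.1928]
tool_rot: [0.003, 0.733, 0.68, 0.007]
wrist_force: [-0.6, -0.6, -2.4]
finger_gap: 0.373
```

```bash
python3 go.py .661,.0465,.135
```

```text
t 21.75 p [0.6652 0.0495 0.1928] F [-0.6 -0.6 -2.4] gap 0.373
turn deg [ 0.7 -0.3  0.2]
[0.661  0.0465 0.135 ] dp [-0.0033 -0.0039  0.0578]
```

Request:
{"method": "move_arm", "body": {"dp": [[-0.002,-0.002,0.008],[-0.001,-0.002,0.012],[0,0,0.012],[0,0,0.01],[0,0,0.006],[0,0,0.003],[0,0,0],[0,0,0]], "angular": [[0.4,-0.2,0],[0,0,0],[0,0,0],[0,0,0],[0,0,0],[0,0,0],[0,0,0],[0,0,0]]}}

```text
clock: 22.55
ee_pos: [0.6581, 0.0465, 0.1378]
tool_rot: [0.0, 0.733, 0.681, 0.001]
wrist_force: [-0.1, -0.0, -1.9]
finger_gap: 0.374
```

```bash
python3 go.py .661,.0465,.123
```

```text
t 22.55 p [0.6581 0.0465 0.1378] F [-0.1 -0.  -1.9] gap 0.374
turn deg [ 0.1 -0.1  0.2]
[0.661  0.0465 0.123 ] dp [0.0002 0.0029 0.0148]
```

Request:
{"method": "move_arm", "body": {"dp": [[0,0.002,0.005],[0,0.001,0.005],[0,0,0.003],[0,0,0],[0,0,0]], "angular": [[0,0,0],[0,0,0],[0,0,0],[0,0,0],[0,0,0]]}}

```text
clock: 23.05
ee_pos: [0.6626, 0.0463, 0.1249]
tool_rot: [0.001, 0.733, 0.681, 0.002]
wrist_force: [0.0, 0.5, -2.0]
finger_gap: 0.371
```

```bash
python3 go.py .661,.0465,.122
```

```text
t 23.05 p [0.6626 0.0463 0.1249] F [ 0.   0.5 -2. ] gap 0.371
turn deg [ 0.3 -0.1  0.2]
[0.661  0.0465 0.122 ] dp [ 0.     -0.0016  0.0029]
```

Request:
{"method": "move_arm", "body": {"dp": [[0,-0.001,0.002]], "angular": [[0,0,0]]}}

```text
clock: 23.15
ee_pos: [0.662, 0.0464, 0.1232]
tool_rot: [0.002, 0.733, 0.681, 0.003]
wrist_force: [-0.6, 0.3, -1.4]
finger_gap: 0.366
```

Request:
{"method": "move_arm", "body": {"dp": [[0,0,0.001]], "angular": [[0,0,0]]}}

```text
clock: 23.25
ee_pos: [0.6617, 0.0464, 0.122]
tool_rot: [0.001, 0.733, 0.681, 0.002]
wrist_force: [-1.1, 0.2, 1.7]
finger_gap: 0.37
```

Request:
{"method": "move_arm", "body": {"dp": [[0,0,0.001]], "angular": [[0,0,0]]}}

```text
clock: 23.35
ee_pos: [0.6617, 0.0465, 0.122]
tool_rot: [0.002, 0.733, 0.681, 0.003]
wrist_force: [-3.7, 0.4, 8.0]
finger_gap: 0.373
```

Contact at 0.122, as expected. Release.

Request:
{"method": "move_arm", "body": {"dp": [[0,0,0],[0,0,0],[0,0,0],[0,0,0]], "angular": [[0,0,0],[0,0,0],[0,0,0],[0,0,0]], "hand": 0.55}}

```text
clock: 23.75
ee_pos: [0.6631, 0.0466, 0.1235]
tool_rot: [0.003, 0.733, 0.681, 0.004]
wrist_force: [-0.9, -1.0, -0.4]
finger_gap: 0.548
```

Request:
{"method": "move_arm", "body": {"dp": [[0,0,0],[0,0,0],[0,0,0],[0,0,-0.01],[0,0,-0.02],[0,0,-0.02],[0,0,-0.02],[0,0,-0.01],[0,0,0]], "angular": [[0,0,0],[0,0,0],[0,0,0],[0,0,0],[0,0,0],[0,0,0],[0,0,0],[0,0,0],[0,0,0]], "hand": 1}}

```text
clock: 24.65
ee_pos: [0.6621, 0.0464, 0.2084]
tool_rot: [0.003, 0.733, 0.681, 0.004]
wrist_force: [0.5, -1.1, -0.3]
finger_gap: 0.998
```

```bash
python3 cap.py bottle_medium .12 .009; python3 go.py .4325,-.103,.19 .4325,-.103,.09
```

```text
wrist 0.58 cap [0.6608 0.046  0.1272] circ [0.661, 0.0461] ext [0.032 0.033 0.006] z 0.1281
t 24.85 p [0.6604 0.0463 0.2052] F [ 0.   0.  -0.9] gap 0.999
turn deg [ 0.2 -0.1  0.3]
[ 0.4325 -0.103   0.19  ] dp [-0.1667 -0.2156  0.0152]
[ 0.4325 -0.103   0.09  ] dp [0.  0.  0.1]
```

Request:
{"method": "move_arm", "body": {"dp": [[-0.008,-0.01,0],[-0.014,-0.018,0],[-0.018,-0.023,0],[-0.018,-0.023,0],[-0.018,-0.023,0],[-0.018,-0.023,0],[-0.018,-0.023,0],[-0.018,-0.023,0],[-0.014,-0.018,0],[-0.01,-0.014,0],[-0.006,-0.008,0],[0,0,0],[0,0,0]], "angular": [[0,0,0],[0,0,0],[0,0,0],[0,0,0],[0,0,0],[0,0,0],[0,0,0],[0,0,0],[0,0,0],[0,0,0],[0,0,0],[0,0,0],[0,0,0]]}}

```text
clock: 26.15
ee_pos: [0.426, -0.1013, 0.1903]
tool_rot: [-0.009, 0.732, 0.681, -0.007]
wrist_force: [-0.5, 0.7, 0.9]
finger_gap: 1.003
```

```bash
python3 go.py .433,-.103,.19 .433,-.103,.09;python3 cap.py bottle_small .1
```

```text
t 26.15 p [ 0.426  -0.1013  0.1903] F [-0.5  0.7  0.9] gap 1.003
turn deg [-1.3 -0.1  0.3]
[ 0.433 -0.103  0.19 ] dp [-0.0012  0.0072  0.0003]
[ 0.433 -0.103  0.09 ] dp [0.  0.  0.1]
wrist 0.71 cap [ 0.4322 -0.1027  0.0982] circ [0.432, -0.1026] ext [0.027 0.027 0.006] z 0.0991
```

Request:
{"method": "move_arm", "body": {"dp": [[-0.001,0.004,0.005],[0,0.002,0.012],[0,0,0.015],[0,0,0.015],[0,0,0.015],[0,0,0.012],[0,0,0.008],[0,0,0.004],[0,0,0],[0,0,0]], "angular": [[-0.7,0,0],[-0.6,0,0],[0,0,0],[0,0,0],[0,0,0],[0,0,0],[0,0,0],[0,0,0],[0,0,0],[0,0,0]]}}

```text
clock: 27.35
ee_pos: [0.4394, -0.1014, 0.1001]
tool_rot: [0.003, 0.73, 0.683, 0.004]
wrist_force: [0.4, -0.3, 0.1]
finger_gap: 0.999
```

```bash
python3 go.py .4325,-.103,.091
```

```text
t 27.35 p [ 0.4394 -0.1014  0.1001] F [ 0.4 -0.3  0.1] gap 0.999
turn deg [ 0.6 -0.1  0.7]
[ 0.4325 -0.103   0.091 ] dp [-0.0021 -0.0067  0.0091]
```

Request:
{"method": "move_arm", "body": {"dp": [[-0.002,-0.005,0.004],[0,-0.001,0.004],[0,0,0],[0,0,0]], "angular": [[0.5,0,0.6],[0,0,0],[0,0,0],[0,0,0]]}}

```text
clock: 27.75
ee_pos: [0.4339, -0.1035, 0.0927]
tool_rot: [0.001, 0.734, 0.679, 0.002]
wrist_force: [0.2, 0.3, -0.2]
finger_gap: 0.994
```

```bash
python3 go.py .4325,-.103,.091
```

```text
t 27.75 p [ 0.4339 -0.1035  0.0927] F [ 0.2  0.3 -0.2] gap 0.994
turn deg [ 0.2 -0.1 -0. ]
[ 0.4325 -0.103   0.091 ] dp [ 0.0004 -0.0015  0.0017]
```

Request:
{"method": "move_arm", "body": {"dp": [[0,-0.0015,0.002],[0,0,0],[0,0,0],[0,0,0],[0,0,0],[0,0,0],[0,0,0],[0,0,0],[0,0,0]], "angular": [[0,0,0],[0,0,0],[0,0,0],[0,0,0],[0,0,0],[0,0,0],[0,0,0],[0,0,0],[0,0,0]], "hand": 0}}

```text
clock: 28.65
ee_pos: [0.4324, -0.1034, 0.091]
tool_rot: [0.001, 0.734, 0.679, 0.002]
wrist_force: [0.0, 0.6, 1.1]
finger_gap: 0.316
```

```bash
python3 go.py
```

```text
t 28.65 p [ 0.4324 -0.1034  0.091 ] F [0.  0.6 1.1] gap 0.316
turn deg [ 0.3 -0.1 -0. ]
```

Request:
{"method": "move_arm", "body": {"dp": [[0,0,-0.005],[0,0,-0.01],[0,0,-0.015],[0,0,-0.02],[0,0,-0.02],[0,0,-0.015],[0,0,-0.005],[0,0,0]], "angular": [[0,0,0],[0,0,0],[0,0,0],[0,0,0],[0,0,0],[0,0,0],[0,0,0],[0,0,0]]}}

```text
clock: 29.45
ee_pos: [0.4311, -0.1032, 0.1871]
tool_rot: [0.001, 0.734, 0.679, 0.002]
wrist_force: [-0.3, -0.1, -1.6]
finger_gap: 0.313
```

```bash
python3 go.py .54,-.034,.18 .654,-.034,.18 .654,-.034,.12
```

```text
t 29.45 p [ 0.4311 -0.1032  0.1871] F [-0.3 -0.1 -1.6] gap 0.313
turn deg [ 0.2 -0.1  0. ]
[ 0.54  -0.034  0.18 ] dp [0.0774 0.1032 0.0071]
[ 0.654 -0.034  0.18 ] dp [0.0089 0.1137 0.    ]
[ 0.654 -0.034  0.12 ] dp [0.   0.   0.06]
```

Request:
{"method": "move_arm", "body": {"dp": [[0.004,0.01,0],[0.007,0.018,0],[0.009,0.023,0],[0.009,0.023,0],[0.009,0.023,0],[0.009,0.023,0],[0.009,0.023,0],[0.009,0.023,0],[0.007,0.018,0],[0.005,0.012,0],[0.003,0.007,0],[0,0,0],[0,0,0]], "angular": [[0,0,0],[0,0,0],[0,0,0],[0,0,0],[0,0,0],[0,0,0],[0,0,0],[0,0,0],[0,0,0],[0,0,0],[0,0,0],[0,0,0],[0,0,0]]}}

```text
clock: 30.75
ee_pos: [0.6478, -0.0316, 0.1702]
tool_rot: [-0.007, 0.734, 0.679, -0.004]
wrist_force: [-0.3, -0.1, -1.3]
finger_gap: 0.315
```

```bash
python3 go.py .654,-.034,.12
```

```text
t 30.75 p [ 0.6478 -0.0316  0.1702] F [-0.3 -0.1 -1.3] gap 0.315
turn deg [-0.9 -0.2  0. ]
[ 0.654 -0.034  0.12 ] dp [-0.002   0.0063  0.0502]
```

Request:
{"method": "move_arm", "body": {"dp": [[-0.001,0.003,0.005],[-0.001,0.002,0.01],[0,0,0.012],[0,0,0.01],[0,0,0.006],[0,0,0.003],[0,0,0],[0,0,0]], "angular": [[-0.6,0,0],[-0.5,0,0],[0,0,0],[0,0,0],[0,0,0],[0,0,0],[0,0,0],[0,0,0]]}}

```text
clock: 31.55
ee_pos: [0.6493, -0.0352, 0.1205]
tool_rot: [-0.001, 0.735, 0.678, 0.002]
wrist_force: [0.6, 0.1, -1.2]
finger_gap: 0.314
```

```bash
python3 go.py .654,-.034,.102
```

```text
t 31.55 p [ 0.6493 -0.0352  0.1205] F [ 0.6  0.1 -1.2] gap 0.314
turn deg [ 0.1 -0.2 -0.1]
[ 0.654 -0.034  0.102] dp [0.0016 0.0045 0.0185]
```

Request:
{"method": "move_arm", "body": {"dp": [[0.001,0.003,0.005],[0,0.001,0.006],[0,0,0.004],[0,0,0.002],[0,0,0],[0,0,0]], "angular": [[0,0,0],[0,0,0],[0,0,0],[0,0,0],[0,0,0],[0,0,0]]}}

```text
clock: 32.15
ee_pos: [0.6549, -0.0343, 0.1029]
tool_rot: [0.0, 0.735, 0.679, 0.002]
wrist_force: [0.2, -0.1, -0.8]
finger_gap: 0.317
```

```bash
python3 go.py .654,-.034,.1
```

```text
t 32.15 p [ 0.6549 -0.0343  0.1029] F [ 0.2 -0.1 -0.8] gap 0.317
turn deg [ 0.2 -0.2 -0.1]
[ 0.654 -0.034  0.1  ] dp [ 0.0003 -0.0009  0.0029]
```

Request:
{"method": "move_arm", "body": {"dp": [[0,-0.001,0.002]], "angular": [[0,0,0]]}}

```text
clock: 32.25
ee_pos: [0.6543, -0.0343, 0.1012]
tool_rot: [0.001, 0.735, 0.679, 0.003]
wrist_force: [0.2, -0.5, -1.6]
finger_gap: 0.318
```

Request:
{"method": "move_arm", "body": {"dp": [[0,0,0.001]], "angular": [[0,0,0]]}}

```text
clock: 32.35
ee_pos: [0.6541, -0.0342, 0.1001]
tool_rot: [0.0, 0.735, 0.679, 0.003]
wrist_force: [-0.4, -0.5, -0.6]
finger_gap: 0.312
```

Request:
{"method": "move_arm", "body": {"dp": [[0,0,0.001]], "angular": [[0,0,0]]}}

```text
clock: 32.45
ee_pos: [0.6541, -0.0342, 0.1]
tool_rot: [0.001, 0.735, 0.679, 0.003]
wrist_force: [-3.1, 0.0, 8.8]
finger_gap: 0.311
```

Contact at 0.100. Release.

Request:
{"method": "move_arm", "body": {"dp": [[0,0,0],[0,0,0],[0,0,0],[0,0,0]], "angular": [[0,0,0],[0,0,0],[0,0,0],[0,0,0]], "hand": 0.5}}

```text
clock: 32.85
ee_pos: [0.6552, -0.0343, 0.1011]
tool_rot: [0.002, 0.735, 0.679, 0.004]
wrist_force: [0.3, -0.1, -0.1]
finger_gap: 0.499
```

Request:
{"method": "move_arm", "body": {"dp": [[0,0,0],[0,0,0],[0,0,0],[0,0,-0.01],[0,0,-0.02],[0,0,-0.02],[0,0,-0.02],[0,0,-0.02],[0,0,-0.01],[0,0,0]], "angular": [[0,0,0],[0,0,0],[0,0,0],[0,0,0],[0,0,0],[0,0,0],[0,0,0],[0,0,0],[0,0,0],[0,0,0]], "hand": 1}}

```text
clock: 33.85
ee_pos: [0.6541, -0.0346, 0.2076]
tool_rot: [0.002, 0.735, 0.679, 0.004]
wrist_force: [-0.3, 0.5, -1.2]
finger_gap: 0.998
```

```bash
python3 cap.py bottle_small .1 .009; python3 go.py .54,-.034,.2 .435,.1176,.17 .435,.1176,.07
```

```text
wrist 0.72 cap [ 0.6538 -0.0333  0.1074] circ [0.6537, -0.0332] ext [0.027 0.027 0.007] z 0.1082
t 34.05 p [ 0.6524 -0.0345  0.2043] F [ 0.4 -0.2 -0.3] gap 0.997
turn deg [ 0.1 -0.2 -0.1]
[ 0.54  -0.034  0.2  ] dp [-0.0083 -0.1121  0.0043]
[0.435  0.1176 0.17  ] dp [ 0.1429 -0.1165  0.03  ]
[0.435  0.1176 0.07  ] dp [0.  0.  0.1]
```

Request:
{"method": "move_arm", "body": {"dp": [[0.006,-0.01,0],[0.01,-0.018,0],[0.014,-0.023,0],[0.014,-0.023,0],[0.014,-0.023,0],[0.014,-0.023,0],[0.014,-0.023,0],[0.013,-0.023,0.003],[0.011,-0.02,0.005],[0.009,-0.016,0.005],[0.006,-0.011,0.004],[0.003,-0.006,0.002],[0,0,0],[0,0,0]], "angular": [[0,0,0],[0,0,0],[0,0,0],[0,0,0],[0,0,0],[0,0,0],[0,0,0],[0,0,0],[0,0,0],[0,0,0],[0,0,0],[0,0,0],[0,0,0],[0,0,0]]}}

```text
clock: 35.45
ee_pos: [0.4269, 0.1136, 0.1704]
tool_rot: [-0.008, 0.735, 0.678, -0.009]
wrist_force: [-0.8, -0.6, -0.0]
finger_gap: 1.0
```

```bash
python3 cap.py bottle_tiny .08; python3 go.py .435,.1176,.07
```

```text
wrist 0.93 cap [0.4341 0.1192 0.0781] circ [0.4345, 0.1193] ext [0.023 0.023 0.006] z 0.0791
t 35.65 p [0.4273 0.1135 0.1707] F [ 0.3 -0.6  0.5] gap 1.002
turn deg [-1.4  0.1 -0.2]
[0.435  0.1176 0.07  ] dp [0.0047 0.0074 0.1007]
```

Request:
{"method": "move_arm", "body": {"dp": [[0.003,0.002,0.005],[0.002,0,0.012],[0,0,0.015],[0,0,0.015],[0,0,0.015],[0,0,0.012],[0,0,0.008],[0,0,0.004],[0,0,0],[0,0,0]], "angular": [[-0.6,0,0],[-0.5,0,0],[0,0,0],[0,0,0],[0,0,0],[0,0,0],[0,0,0],[0,0,0],[0,0,0],[0,0,0]]}}

```text
clock: 36.65
ee_pos: [0.435, 0.119, 0.0814]
tool_rot: [0.002, 0.737, 0.676, 0.002]
wrist_force: [0.4, 0.3, -0.3]
finger_gap: 1.001
```

```bash
python3 go.py .4345,.1185,.0705
```

```text
t 36.65 p [0.435  0.119  0.0814] F [ 0.4  0.3 -0.3] gap 1.001
turn deg [ 0.3 -0.  -0.4]
[0.4345 0.1185 0.0705] dp [-0.0005 -0.0005  0.0109]
```

Request:
{"method": "move_arm", "body": {"dp": [[0,0,0.005],[0,0,0.004],[0,0,0.001],[0,0,0],[0,0,0]], "angular": [[0.2,0,-0.4],[0,0,0],[0,0,0],[0,0,0],[0,0,0]]}}

```text
clock: 37.15
ee_pos: [0.4365, 0.1193, 0.0719]
tool_rot: [0.001, 0.734, 0.679, 0.002]
wrist_force: [0.3, -0.4, -0.2]
finger_gap: 1.0
```

```bash
python3 go.py .4345,.1185,.0705
```

```text
t 37.15 p [0.4365 0.1193 0.0719] F [ 0.3 -0.4 -0.2] gap 1.0
turn deg [ 0.3 -0.1  0. ]
[0.4345 0.1185 0.0705] dp [-0.001  -0.0019  0.0014]
```

Request:
{"method": "move_arm", "body": {"dp": [[-0.0005,-0.002,0.001],[0,0,0],[0,0,0],[0,0,0],[0,0,0],[0,0,0],[0,0,0],[0,0,0],[0,0,0]], "angular": [[0,0,0],[0,0,0],[0,0,0],[0,0,0],[0,0,0],[0,0,0],[0,0,0],[0,0,0],[0,0,0]], "hand": 0}}

```text
clock: 38.05
ee_pos: [0.4344, 0.119, 0.0713]
tool_rot: [0.001, 0.734, 0.679, 0.002]
wrist_force: [-0.7, -0.4, 0.4]
finger_gap: 0.267
```

```bash
python3 go.py
```

```text
t 38.05 p [0.4344 0.119  0.0713] F [-0.7 -0.4  0.4] gap 0.267
turn deg [ 0.3 -0.1  0. ]
```

Request:
{"method": "move_arm", "body": {"dp": [[0,0,-0.005],[0,0,-0.01],[0,0,-0.02],[0,0,-0.025],[0,0,-0.025],[0,0,-0.02],[0,0,-0.015],[0,0,-0.005],[0,0,0],[0,0,0]], "angular": [[0,0,0],[0,0,0],[0,0,0],[0,0,0],[0,0,0],[0,0,0],[0,0,0],[0,0,0],[0,0,0],[0,0,0]]}}

```text
clock: 39.05
ee_pos: [0.4328, 0.1185, 0.2054]
tool_rot: [0.001, 0.734, 0.679, 0.003]
wrist_force: [-0.1, 0.4, -0.8]
finger_gap: 0.265
```

```bash
python3 go.py .54,-.114,.19 .6485,-.114,.16 .6485,-.114,.1
```

```text
t 39.05 p [0.4328 0.1185 0.2054] F [-0.1  0.4 -0.8] gap 0.265
turn deg [ 0.3 -0.1  0. ]
[ 0.54  -0.114  0.19 ] dp [-0.2235  0.125   0.0154]
[ 0.6485 -0.114   0.16  ] dp [0.0085 0.1082 0.03  ]
[ 0.6485 -0.114   0.1   ] dp [0.   0.   0.06]
```

Request:
{"method": "move_arm", "body": {"dp": [[-0.01,0.005,0],[-0.018,0.009,0],[-0.022,0.012,0],[-0.022,0.012,0],[-0.022,0.012,0],[-0.022,0.012,0],[-0.022,0.012,0],[-0.022,0.012,0],[-0.022,0.012,0],[-0.016,0.009,0],[-0.01,0.007,0],[-0.005,0.004,0],[0,0,0],[0,0,0]], "angular": [[0,0,0],[0,0,0],[0,0,0],[0,0,0],[0,0,0],[0,0,0],[0,0,0],[0,0,0],[0,0,0],[0,0,0],[0,0,0],[0,0,0],[0,0,0],[0,0,0]]}}

```text
clock: 40.45
ee_pos: [0.5305, -0.1196, 0.1913]
tool_rot: [-0.007, 0.734, 0.679, -0.007]
wrist_force: [-0.3, 0.6, -1.2]
finger_gap: 0.267
```

```bash
python3 go.py .6485,-.114,.16
```

```text
t 40.45 p [ 0.5305 -0.1196  0.1913] F [-0.3  0.6 -1.2] gap 0.267
turn deg [-1.1  0.1 -0. ]
[ 0.6485 -0.114   0.16  ] dp [0.0148 0.1172 0.0313]
```

Request:
{"method": "move_arm", "body": {"dp": [[0.001,0.01,0.003],[0.002,0.015,0.003],[0.002,0.017,0.004],[0.002,0.017,0.004],[0.002,0.017,0.004],[0.002,0.014,0.004],[0.001,0.011,0.003],[0.001,0.007,0],[0,0.003,0],[0,0,0],[0,0,0]], "angular": [[-0.4,0.1,0],[-0.4,0.1,0],[-0.4,0,0],[-0.2,0,0],[0,0,0],[0,0,0],[0,0,0],[0,0,0],[0,0,0],[0,0,0],[0,0,0]]}}

```text
clock: 41.55
ee_pos: [0.6556, -0.1083, 0.1624]
tool_rot: [0.003, 0.731, 0.682, 0.005]
wrist_force: [-0.6, -0.2, -0.1]
finger_gap: 0.266
```

```bash
python3 go.py .6485,-.114,.1
```

```text
t 41.55 p [ 0.6556 -0.1083  0.1624] F [-0.6 -0.2 -0.1] gap 0.266
turn deg [ 0.7 -0.2  0.5]
[ 0.6485 -0.114   0.1   ] dp [-0.0063 -0.0066  0.0624]
```

Request:
{"method": "move_arm", "body": {"dp": [[-0.003,-0.003,0.008],[-0.002,-0.002,0.012],[0,0,0.013],[0,0,0.011],[0,0,0.007],[0,0,0.004],[0,0,0],[0,0,0]], "angular": [[0.4,-0.1,0.4],[0,0,0],[0,0,0],[0,0,0],[0,0,0],[0,0,0],[0,0,0],[0,0,0]]}}

```text
clock: 42.35
ee_pos: [0.6466, -0.1141, 0.1027]
tool_rot: [-0.0, 0.734, 0.679, 0.001]
wrist_force: [-0.3, 0.3, 0.7]
finger_gap: 0.269
```

```bash
python3 go.py .6485,-.114,.083
```

```text
t 42.35 p [ 0.6466 -0.1141  0.1027] F [-0.3  0.3  0.7] gap 0.269
turn deg [ 0.1 -0.1 -0.1]
[ 0.6485 -0.114   0.083 ] dp [0.0002 0.0019 0.0197]
```

Request:
{"method": "move_arm", "body": {"dp": [[0,0.001,0.005],[0,0,0.006],[0,0,0.005],[0,0,0.002],[0,0,0],[0,0,0]], "angular": [[0,0,0],[0,0,0],[0,0,0],[0,0,0],[0,0,0],[0,0,0]]}}

```text
clock: 42.95
ee_pos: [0.6489, -0.1142, 0.0844]
tool_rot: [0.001, 0.734, 0.679, 0.002]
wrist_force: [-0.1, 0.0, -0.0]
finger_gap: 0.265
```

```bash
python3 go.py .6485,-.114,.0805
```

```text
t 42.95 p [ 0.6489 -0.1142  0.0844] F [-0.1  0.  -0. ] gap 0.265
turn deg [ 0.2 -0.1 -0. ]
[ 0.6485 -0.114   0.0805] dp [ 0.0001 -0.0004  0.0039]
```

Request:
{"method": "move_arm", "body": {"dp": [[0,0,0.002],[0,0,0.0015]], "angular": [[0,0,0],[0,0,0]]}}

```text
clock: 43.15
ee_pos: [0.6492, -0.1142, 0.0811]
tool_rot: [0.001, 0.734, 0.679, 0.002]
wrist_force: [-0.9, 0.5, -0.3]
finger_gap: 0.264
```

Request:
{"method": "move_arm", "body": {"dp": [[0,0,0.001]], "angular": [[0,0,0]]}}

```text
clock: 43.25
ee_pos: [0.6494, -0.1142, 0.0802]
tool_rot: [0.001, 0.734, 0.679, 0.002]
wrist_force: [-1.7, 0.5, 6.5]
finger_gap: 0.268
```

Request:
{"method": "move_arm", "body": {"dp": [[0,0,0.001]], "angular": [[0,0,0]]}}

```text
clock: 43.35
ee_pos: [0.6494, -0.1143, 0.0802]
tool_rot: [0.002, 0.734, 0.679, 0.002]
wrist_force: [-3.5, 0.2, 10.0]
finger_gap: 0.263
```

Contact at 0.080. Release and withdraw clear of the bottles.

Request:
{"method": "move_arm", "body": {"dp": [[0,0,0],[0,0,0],[0,0,0],[0,0,0]], "angular": [[0,0,0],[0,0,0],[0,0,0],[0,0,0]], "hand": 0.45}}

```text
clock: 43.75
ee_pos: [0.65, -0.1144, 0.0807]
tool_rot: [0.002, 0.734, 0.679, 0.003]
wrist_force: [-0.1, 0.3, -0.5]
finger_gap: 0.449
```

Request:
{"method": "move_arm", "body": {"dp": [[0,0,0],[0,0,0],[0,0,0],[0,0,-0.01],[0,0,-0.02],[0,0,-0.02],[0,0,-0.025],[0,0,-0.025],[0,0,-0.02],[0,0,-0.01],[0,-0.01,0],[0,-0.02,0],[0,-0.03,0],[0,-0.03,0],[0,-0.03,0],[0,-0.03,0],[0,-0.03,0],[0,-0.02,0],[0,-0.01,0],[0,0,0]], "angular": [[0,0,0],[0,0,0],[0,0,0],[0,0,0],[0,0,0],[0,0,0],[0,0,0],[0,0,0],[0,0,0],[0,0,0],[0,0,0],[0,0,0],[0,0,0],[0,0,0],[0,0,0],[0,0,0],[0,0,0],[0,0,0],[0,0,0],[0,0,0]], "hand": 1}}

```text
clock: 45.75
ee_pos: [0.419, -0.0949, 0.2084]
tool_rot: [-0.004, 0.734, 0.679, -0.002]
wrist_force: [0.4, -0.9, -0.2]
finger_gap: 0.997
```

```bash
for a in "large .142" "medium .12" "small .1" "tiny .08"; do echo $a; python3 cap.py bottle_$a .009; done; python3 go.py; python3 - <<'E'
from h import *
im,d=robot.camera('scene');save('s2',cv2.resize(im[120:300,200:460],None,fx=3,fy=3))
E
```

```text
large .142
top 0.76 cap [0.6645 0.1264 0.1501] circ [0.6648, 0.1262] ext [0.036 0.036 0.008] z 0.1499
medium .12
top 0.56 cap [0.6604 0.0454 0.128 ] circ [0.6604, 0.0451] ext [0.032 0.031 0.008] z 0.128
small .1
wrist 0.95 cap [ 0.643  -0.035   0.1065] circ [0.6449, -0.035] ext [0.008 0.021 0.005] z 0.1064
top 0.87 cap [ 0.6539 -0.0339  0.108 ] circ [0.6539, -0.0341] ext [0.026 0.027 0.008] z 0.1081
tiny .08
wrist 0.98 cap [ 0.6487 -0.1139  0.0872] circ [0.6487, -0.1142] ext [0.024 0.023 0.006] z 0.0879
top 0.66 cap [ 0.6496 -0.1137  0.0879] circ [0.6492, -0.1144] ext [0.023 0.021 0.007] z 0.088
t 46.55 p [ 0.4213 -0.0952  0.2089] F [0.1 0.1 0.5] gap 1.005
turn deg [-0.4 -0.2 -0. ]
```

View pics/s2.png

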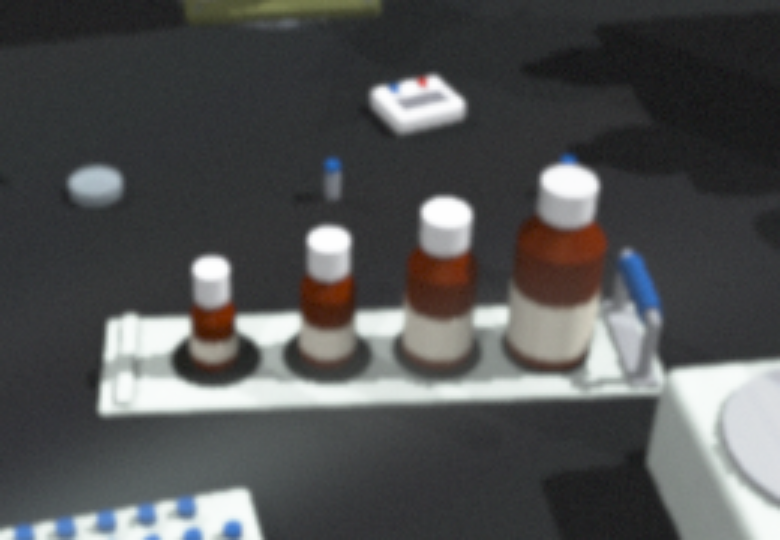

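The scene crop shows all four bottles upright on their pads, at crop columns 212, 328, 440 and 557. Their height rises toward the blue handle at (640,300), and the arm is clear of them. I'm handing in.

```bash
python3 -c "
from workcell import robot
print(robot.hand_in(), robot.get_state()['clock'])"
```

```text
the job is handed in; nothing more can be done
the job is handed in; nothing more can be done
```

All four bottles stand upright on their pads in height order, and the job is handed in. The tallest is on pad0, next to the handle at the +y end, followed by the medium on pad1, the small on pad2 and the tiny on pad3. My last reading before the hand-in showed about 47 s on the clock.

- **Placement:** In the last top-camera check, every cap was within about 4 mm of its pad's centre, against the 12 mm allowed. The large bottle was the farthest off, at about 3 mm. Each cap top was at the height expected for that bottle standing on its pad.
- **Clearance:** The last picture shows all four bottles upright on their pads. The arm is well clear, with a wrist force of about 0 N.
- **Force when setting down the large bottle:** One extra downward step gave a brief wrist reading of about 47 N through the held bottle. I backed off straight away. That is under the 120 N wrist limit, and the bottle stayed upright. The other three were set down at 10 N or less.
- **Checks that disagreed:** The two cameras differed by about 2 mm on the large bottle. The last wrist-camera reading of the small bottle was about 9 mm off, but it saw only a sliver of the cap. I relied on the top camera there, which agreed with an earlier full view from the wrist camera.

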